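# Close the coffee keeper and hold its clip cover down

## Task

Close up the coffee keeper: first press its hinged inner lid down until the catch holds it fully shut, then set the loose square cover on top and press it straight down until it snaps in under the side catches. Do not lift off: the program finishes while you still hold or touch the cover and press it firmly down, so that the soft seal under it stays clearly squeezed. Leave the tumbler, the egg cup, the garlic and the small cup standing where they are.

Things in the scene. Friction and masses are not known exactly. Their poses are not given: they have to be found in the camera images.
- keeper: the coffee keeper: a squat square plastic box, 116 x 116 mm and 78 mm high, open at the top, fixed to the worktop, turned up to 0.3 rad. Origin: centre of its underside; z up; its y axis points to the walls with the two side catches, its +x wall has the hinge of the inner lid (at yaw 0 that is the wall away from the robot)
- keeper_mouth (a point): centre of the keeper's mouth, level with its rim, 78 mm above its underside; axes as the keeper's. From the rim down to 70 mm the walls slope inwards as a lead-in, from about 108 mm square to a square pocket 94 x 94 mm. 52 mm up lies the top of a soft seal ring, 77 mm square inside; below it is the well, 76 x 76 mm, with the inner lid
- keeper_seat (a point): middle of the keeper's pocket, 52 mm above its underside, level with the top of the unsqueezed seal; axes as the keeper's. The underside of the cover comes to lie here, within 1 mm, when the cover is snapped in and not pressed, and up to 5 mm lower when pressed
- nose_left (a point): tip of the nose of the spring catch in the middle of the keeper's +y wall, 41.5 mm from the middle, 57 mm above the underside. The nose is 40 mm wide, stands 5.5 mm into the pocket, has a steep roof up to 66 mm and a flat underside. Pushing the cover past both catches takes about 8 to 16 N; then the force drops suddenly
- nose_right (a point): tip of the nose of the spring catch in the middle of the keeper's -y wall, 41.5 mm from the middle, 57 mm above the underside. The nose is 40 mm wide, stands 5.5 mm into the pocket, has a steep roof up to 66 mm and a flat underside. Pushing the cover past both catches takes about 8 to 16 N; then the force drops suddenly
- inner_lid (a joint): angle of the inner lid, rad: 0 is fully shut and level, growing as it opens, at most 1.0; it stays where it is left (stiff hinge). Its catch, in the middle of the well's -x wall, is met at about 0.14 rad; released before it is through, the lid springs back up to there. About 6 to 16 N in the middle of the lid presses it through; it then snaps shut and is held below 0.015 rad
- inner_lid_hinge (a point): middle of the inner lid's hinge axis, in the keeper's frame at x = +36 mm, y = 0, 34 mm above the keeper's underside; the axis runs along the keeper's y
- inner_lid_press (a point): middle of the top face of the inner lid, 34 mm from the hinge axis, 2 mm above its middle plane. The lid is a plate 66 mm wide (keeper y), reaching 70 mm from the hinge axis, 4 mm thick, its free end towards the keeper's -x; it turns with the lid, and lies 36 mm above the keeper's underside when shut
- clip_cover: the loose cover, 100 g, white: a square flange 90 x 90 x 4 mm, on it a raised deck 76 x 76 mm up to 16 mm, and across the middle of the deck an upright bar grip 60 mm long (along the cover's x), 14 mm thick (along its y), from 16 to 48 mm. Origin: centre of its flat underside, z up; it lies upright on the worktop. It fits the keeper in any of the four quarter turns
- cover_grip (a point): centre of the top of the cover's bar grip, 48 mm above its underside; axes as the cover's
- seal (a joint): how far the soft seal ring is squeezed down, m: 0 when free, at most 0.005; a spring of 2.5 N per mm (12.5 N at the stop)
- tumbler: a plain drinking glass, 81 mm wide and 92 mm high; bystander; origin at the centre of its underside
- egg_cup: a speckled egg cup, 49 mm wide and 56 mm high, stands between the places of the keeper and the cover; bystander; origin at the centre of its underside
- garlic: a garlic bulb, 41 mm wide and 53 mm high, stands between the places of the keeper and the cover; bystander; origin at the centre of its underside
- small_cup: a small cup with a brown band and a handle, 73 x 100 x 66 mm; bystander; origin at the centre of its underside

How it is judged:
On the way, in this order (a step that is already met when the one before it is completed fails the run):
1. the inner lid is pressed shut and its catch holds it (value of joint inner_lid below 0.02 rad), for 0.3 s.
2. the cover has snapped in under the side catches (z of clip_cover in the frame of keeper_seat below 0.0008 m and horizontal distance between clip_cover and keeper_seat below 0.005 m and angle between clip_cover's own z axis and vertical below 0.05 rad), for 0.2 s.
At the end, for the whole second after the job is handed in: The inner lid is shut (below 0.02 rad), the cover is snapped into the keeper (underside no more than 0.8 mm above the seat, within 5 mm of its centre, tilted less than 0.05 rad), and the fingers still press it down so that the seal stays squeezed by more than 1.6 mm (about 4 N) (all of step 2 and value of joint inner_lid below 0.02 rad and value of joint seal above 0.0016 m and contact force between the fingers and clip_cover above 2 N); the arm keeps its last pose, push and grip.
It fails at once if the tumbler, egg cup, garlic or small cup is moved by more than 30 mm or tipped over (distance of any of tumbler, egg_cup, garlic, small_cup from where it was at the start of the episode above 0.03 m or angle between any of tumbler, egg_cup, small_cup's own z axis and vertical above 0.6 rad).
It also fails if it takes over 72 s, if anything falls off the work surface, if the arm or the gripper's body presses on something with over 40 N, if the wrist force passes 120 N, or if a joint passes its speed limit or range.

## Robot

A 6-joint arm with a two-finger parallel gripper is mounted at the origin on a cart in front of the work surface, level with it; the furniture and walls round the work are solid. World frame = base frame: x ahead of the robot, y to its left, z up, the work surface at z = 0. Lengths are in m, angles in rad, forces in N, time in s.
With the tool pointing down it reaches from about 0.325 to 0.775 m from the base axis. Payload 9.3 kg.
Tool frame: the origin (TCP) lies between the finger pads; the fingertips stand 19 mm ahead of it and the grasp point (between the pads) is the TCP; z points along the fingers, y is the line along which they close (so a half turn about z gives the same grasp; the last joint's range is limited). The gripper opens to 85 mm and grips with 20 to 120 N. Pads are 22 mm wide; open, the fingers measure 114 mm over their backs; the gripper's body (76 mm by 85 mm) begins 54 mm behind the grasp point. The pads swing forward as they close: fully open they stand 13 mm farther back than shut.
Start: joints at [-1.36, 0.259, 0.021, 1.334, 0, 1.418], TCP at [0.196, -0.514, 0.218] pointing down, gripper open.
Joint ranges: [-3.04, 3.04], [-0.91, 1.82], [-1.04, 1.36], [-1.92, 1.95], [-1.52, 1.45], [-3.14, 3.14]. Speed limits (rad/s): [2.22, 2.22, 2.79, 3.14, 3.14, 3.14].

## Interface

Orientations are given as a rotation vector (axis times angle).
In Python, from plant import r gives the robot as it stands. The module is installed in compiled form; this text tells all that it offers.
- The arm moves only by the shell command python3 -m creep [FORCE], which reads ROWS from standard input. ROWS is a JSON list that holds a single list of rows (three levels of brackets), with 1 to 10 rows, each of 7 numbers: the opening from 0.0 (shut) to 1.0 (fully open), then dx, dy, dz in units of 50 mm, then a rotation vector rx, ry, rz in units of 0.1 rad; each row shifts and turns the commanded pose from where the row before left it, along the tool's axes as they then stand; what a row does not reach is not made up. A row lasts 1/12 s, in which the tool goes at most 0.0417 m and 0.125 rad, less where a joint would pass 70% of its speed; a pose out of reach is approached as far as the arm can. The fingers move at their own pace and stop on an object; FORCE is the grip in N (left out, the last holds). Time passes only in rows, so rows that do not move let the fingers close. It prints the time, the measured TCP pose, the force, the opening and the grip force at its end. Input that does not fit is refused with a message, and nothing moves.
- r.get_obs(): the state, without advancing time (a new reading comes with each control period).
- r.capture(name): name is "scene" or "side" or "wrist"; returns the picture (480x640x3 uint8, red, green, blue); there is no depth.
- r.camera_params(name): a dict with "intrinsics" (3x3 intrinsics, pixels), "extrinsics" (4x4, takes a point from world to camera coordinates); the wrist camera has in their place "mount" (4x4, takes a point from camera to tool coordinates, whose origin is the TCP and whose axes are the flange's). Camera axes: x right, y up, looking along -z (the intrinsics and any distortion apply to the point x, -y, -z); pixel columns grow to the right and rows downward; lengths in m; the calibration is good to about 2 mm. A picture is of the moment at which its call begins: read the wrist's pose just before it. camera_params takes no time and is no camera call.
- r.job_done(): hands the job in; it is judged then, once.
Trained networks look in the newest picture that a camera, given by its name, has taken for a name from the list of things; names that differ only in an ending like _2 or _b are one class to them, and where a whole thing is asked for, a point or a joint stands for the part that bears it (a point fixed in the world has none). Each returns a list of dicts, best first, with "score" (0 to 1); they miss things now and then, are a little off and sometimes report something else, mostly with a low value. They report only what shows in the picture. A call takes as long as a camera call.
- r.silhouettes(query, camera): "pixels" (480x640 bool, what is visible of it) and "rect" ([left, top, width, height] in pixels, round what is visible of it).
The state is a dict: "clock": time; "q": joint angles; "qvel": joint speeds; "joint_efforts": joint torques, N m; "position": TCP position; "orientation": TCP orientation; "force": force on the tool from outside, world axes, zero at the start; "ft_torque": the same for the moment, N m; "finger_gap": opening from 0.0 (shut) to 1.0 (fully open); "gripper_force": force on a finger pad.
Only numpy, scipy, OpenCV 4.12 (cv2) and the standard library are available. Lean on these libraries where they do the work, as an engineer would, in place of code of your own. Each camera call takes 0.05 s, during which the arm holds its last target. There are 200 camera calls.

## Working session

There is one attempt and no reset: what is moved stays moved. The work goes in short steps, Python scripts to look and compute and a shell command to move; the robot and the scene stay as the last step left them, time stands still between calls to the robot, and variables do not carry over. Pictures are saved under pics/ and viewed, at most 10 in all, crops included, and the job is handed in when it is done.

```bash
mkdir -p pics; cat > h.py <<'E'
import numpy as np, cv2
from plant import r
from scipy.spatial.transform import Rotation as R
def ray(cam,px):
    p=r.camera_params(cam);K=np.array(p["intrinsics"]);
    if cam=="wrist":
        o=r.get_obs();T=np.eye(4);T[:3,:3]=R.from_rotvec(o["orientation"]).as_matrix();T[:3,3]=o["position"]
        M=T@np.array(p["mount"])
    else: M=np.linalg.inv(np.array(p["extrinsics"]))
    d=np.linalg.inv(K)@np.array([px[0],px[1],1.]);d=np.array([d[0],-d[1],-d[2]])
    return M[:3,3],M[:3,:3]@d
def at(cam,px,z):
    c,d=ray(cam,px);return c+d*(z-c[2])/d[2]
def proj(cam,P):
    p=r.camera_params(cam);K=np.array(p["intrinsics"]);
    if cam=="wrist":
        o=r.get_obs();T=np.eye(4);T[:3,:3]=R.from_rotvec(o["orientation"]).as_matrix();T[:3,3]=o["position"]
        E=np.linalg.inv(T@np.array(p["mount"]))
    else: E=np.array(p["extrinsics"])
    P=np.atleast_2d(P)@E[:3,:3].T+E[:3,3];P=P*[1,-1,-1];u=P@K.T;return u[:,:2]/u[:,2:]
def save(cam,name):
    im=r.capture(cam);cv2.imwrite("pics/"+name,im[:,:,::-1]);return im
E
python3 - <<'E'
from h import *
o=r.get_obs();print({k:np.round(v,3) for k,v in o.items()})
a=save("scene","a.png");b=save("side","b.png")
print(r.camera_params("scene"),r.camera_params("side"),r.camera_params("wrist"))
for c in("scene","side"):
  for n in("keeper","clip_cover","inner_lid","tumbler","egg_cup","garlic","small_cup"):
    for s in r.silhouettes(n,c)[:2]:
      m=s["pixels"];q=np.argwhere(m).mean(0)[::-1]
      x,y,w,h=s["rect"];print(c,n,round(s["score"],2),s["rect"],q.round(), "base",at(c,(x+w/2,y+h),0).round(3))
E
```

```text
{'clock': np.float64(0.0), 'q': array([-1.36 ,  0.259,  0.021,  1.334,  0.   ,  1.418]), 'qvel': array([-0.   ,  0.   ,  0.001,  0.   ,  0.001,  0.001]), 'joint_efforts': array([-4.0000e-03, -5.5564e+01,  3.4453e+01,  1.3000e-02, -0.0000e+00,
       -0.0000e+00]), 'position': array([ 0.196, -0.514,  0.217]), 'orientation': array([-3.088, -0.568,  0.   ]), 'force': array([0.365, 0.03 , 0.318]), 'ft_torque': array([-0.023,  0.025,  0.026]), 'gripper_force': np.float64(0.0), 'finger_gap': np.float64(1.0)}
{'intrinsics': array([[604.99528518,   0.        , 315.73670675],
       [  0.        , 604.99528518, 225.376333  ],
       [  0.        ,   0.        ,   1.        ]]), 'extrinsics': array([[ 0.50657407, -0.86214501, -0.00941778, -0.23499207],
       [ 0.33598539,  0.18733323,  0.92304934, -0.23442458],
       [-0.79403812, -0.4707571 ,  0.38456628, -0.66400705],
       [ 0.        ,  0.        ,  0.        ,  1.        ]])} {'intrinsics': array([[487.52453494,   0.        , 324.18360285],
       [  0.        , 487.52453494, 242.55851294],
       [  0.        ,   0.        ,   1.     
[... 1357 characters left out ...]
se [0.542 0.074 0.   ]
scene small_cup 0.72 [396.9, 270.7, 75.0, 62.4] [439. 301.] base [ 0.381 -0.243  0.   ]
side keeper 0.62 [275.3, 268.2, 86.0, 92.8] [317. 313.] base [0.444 0.249 0.   ]
side clip_cover 0.64 [322.4, 226.6, 61.8, 34.7] [353. 247.] base [ 0.457 -0.033  0.   ]
side inner_lid 0.87 [299.9, 284.9, 38.7, 29.0] [318. 302.] base [0.474 0.143 0.   ]
side inner_lid 0.25 [341.9, 257.8, 32.2, 42.5] [360. 276.] base [0.421 0.089 0.   ]
side tumbler 0.64 [309.0, 170.3, 36.8, 47.3] [325. 191.] base [ 0.555 -0.202  0.   ]
side egg_cup 0.8 [344.9, 257.6, 28.0, 43.3] [361. 275.] base [0.419 0.09  0.   ]
side small_cup 0.42 [288.1, 285.6, 62.1, 30.4] [316. 296.] base [ 0.472  0.149 -0.   ]
```

View pics/a.png

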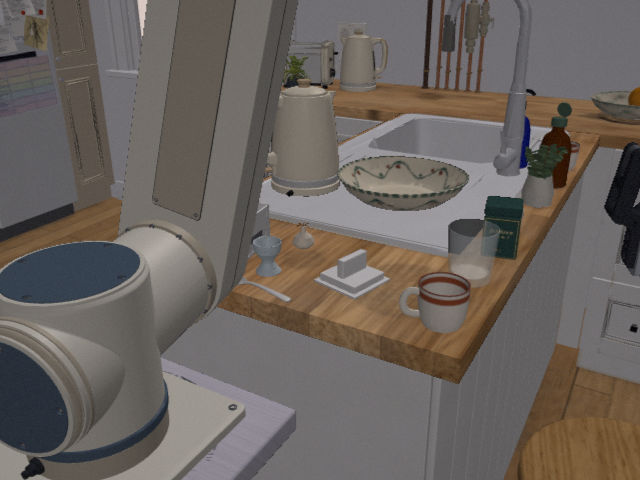

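View pics/b.png

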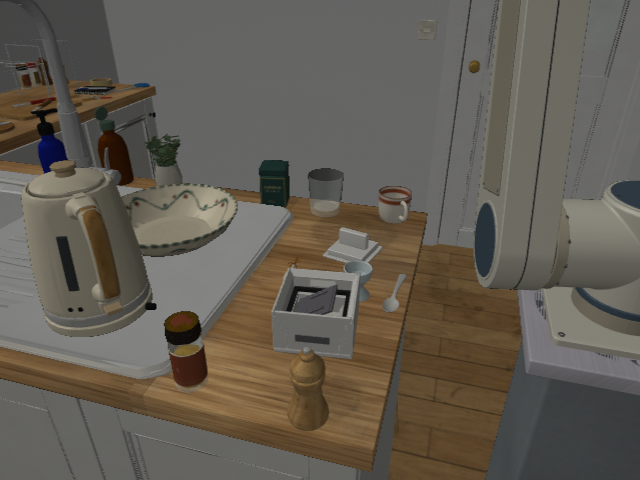

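Scene: cover at (352,276), egg cup (267,255), garlic (303,239), tumbler (472,250), cup (439,301); the arm hides the keeper. Side: the keeper's rim runs about (280,268)-(357,271)-(353,322)-(275,318), with the lid ajar and the cover at (353,247).

```bash
python3 - <<'E'
from h import *
for p in[(280,268),(358,271),(353,322),(275,318)]: print(at("side",p,.078).round(3))
print("grip",at("side",(353,232),.048).round(3),at("scene",(352,255),.048).round(3))
for p in[(316,278),(352,261),(389,275),(353,294)]: print(at("scene",p,.004).round(3))
print("egg",at("scene",(267,276),0).round(3),"garlic",at("scene",(303,247),0).round(3))
E
```

```text
[0.539 0.144 0.078]
[0.417 0.118 0.078]
[0.397 0.244 0.078]
[0.501 0.265 0.078]
grip [ 0.466 -0.062  0.048] [ 0.462 -0.07   0.048]
[ 0.437 -0.017  0.004]
[ 0.523 -0.039  0.004]
[ 0.506 -0.117  0.004]
[ 0.419 -0.095  0.004]
egg [0.409 0.063 0.   ] garlic [0.538 0.071 0.   ]
```

The rows are not in the units I measure in: shifts go in units of 50 mm and turns go in units of 0.1 rad. I convert before sending: -0.0283 m is -0.566, 0.0251 m is 0.502.

```bash
echo '[[[1, 0.502, -0.566, 0, 0, 0, 0], [1, 0.502, -0.566, 0, 0, 0, 0], [1, 0.502, -0.566, 0, 0, 0, 0], [1, 0.502, -0.566, 0, 0, 0, 0], [1, 0.502, -0.566, 0, 0, 0, 0], [1, 0.502, -0.566, 0, 0, 0, 0], [1, 0.502, -0.566, 0, 0, 0, 0], [1, 0.502, -0.566, 0, 0, 0, 0], [1, 0.502, -0.566, 0, 0, 0, 0], [1, 0.502, -0.566, 0, 0, 0, 0]]]' | python3 -m creep
echo '[[[1, 0.502, -0.566, 0, 0, 0, 0], [1, 0.502, -0.566, 0, 0, 0, 0], [1, 0.502, -0.566, 0, 0, 0, 0], [1, 0.502, -0.566, 0, 0, 0, 0], [1, 0.502, -0.566, 0, 0, 0, 0], [0.2, 0.502, -0.566, 0, 0, 0, 0], [0.0, 0.502, -0.566, 0, 0, 0, 0], [0.0, 0.502, -0.566, 0, 0, 0, 0], [0, 0, 0, 0, 0, 0, 0.8], [0, 0, 0, 0, 0, 0, 0.8]]]' | python3 -m creep
python3 - <<'E'
from h import *
save("wrist","w1.png");o=r.get_obs();print(o["position"],o["orientation"],o["finger_gap"])
c=r.silhouettes("keeper","wrist");print([(s["score"],s["rect"]) for s in c])
c=r.silhouettes("inner_lid","wrist");print([(s["score"],s["rect"]) for s in c])
E
```

```text
clock: 1.63
position: [0.3297, -0.1585, 0.2179]
orientation: [3.089, 0.567, 0.001]
force: [1.5, -0.7, 0.5]
finger_gap: 0.998
gripper_force: 0.0
clock: 2.47
position: [0.4369, 0.125, 0.2173]
orientation: [-3.125, -0.321, 0.001]
force: [-0.1, -1.2, -0.3]
finger_gap: 0.3
gripper_force: 0.0
[0.43669221 0.12413842 0.21740858] [-3.12632966e+00 -3.09290052e-01  8.43582274e-04] 0.2054227314669167
[(0.57, [157.9, 73.9, 172.8, 172.0])]
[(0.84, [199.4, 112.9, 97.3, 86.5]), (0.47, [156.5, 70.5, 175.0, 177.6])]
```

View pics/w1.png

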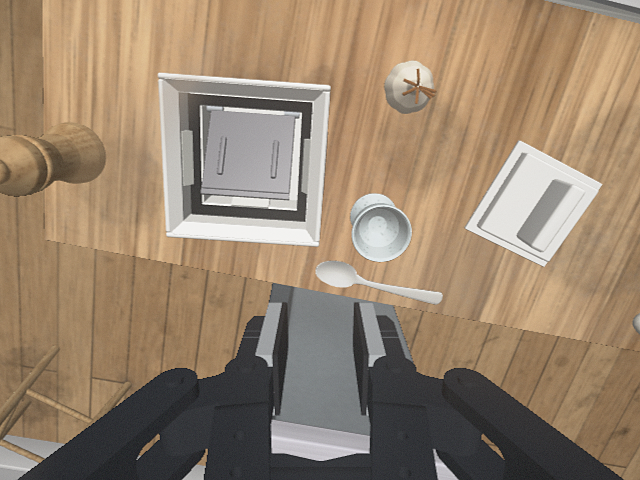

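Wrist view: keeper rim corners (159,73),(330,86),(319,246),(165,237), lid grey (200-297,113-199); cover flange corners (520,141),(601,184),(544,266),(466,228), bar along the (525,245)-(570,185) direction; egg cup (380,228), garlic (411,87).

```bash
python3 - <<'E'
from h import *
from scipy.optimize import least_squares
def fit(px,half,z,x0):
    px=np.array(px,float)
    def f(v):
        c,s=np.cos(v[2]),np.sin(v[2])
        k=np.array([[half,half],[half,-half],[-half,-half],[-half,half]])
        P=k@np.array([[c,s],[-s,c]])+v[:2]
        return (proj("wrist",np.c_[P,np.full(4,z)])-px).ravel()
    q=least_squares(f,x0);print(q.x.round(4),q.fun.round(1))
    return q.x
# order +x+y, +x-y, -x-y, -x+y  (image up=+x, left=+y)
k=fit([(159,73),(330,86),(319,246),(165,237)],.058,.078,[.46,.19,.2])
c=fit([(520,141),(601,184),(544,266),(466,228)],.045,.004,[.47,-.07,-.25])
o=r.get_obs();M=R.from_rotvec(o["orientation"]).as_matrix();print(M.round(3))
# grip bar ends at top
for p in[(572,181),(522,247),(553,182),(545,252)]:print(at("wrist",p,.048).round(3))
# lid angle est: free edge
cs,sn=np.cos(k[2]),np.sin(k[2])
for th in(.2,.3,.4,.5,.6,.7):
    P=[[36-70*np.cos(th),s,34+70*np.sin(th)+2] for s in(33,-33)]
    P=np.array(P)/1000;W=np.c_[k[0]+P[:,0]*cs-P[:,1]*sn,k[1]+P[:,0]*sn+P[:,1]*cs,P[:,2]]
    print(th,proj("wrist",W).round(0).tolist())
E
```

```text
[0.4631 0.1845 0.1343] [-1.9 -0.9  1.3 -0.6  0.1  1.8  0.6  0.4]
[ 0.4666 -0.0699 -0.2407] [-0.5 -1.2  1.8 -0.1  0.1  1.1 -1.4  0.7]
[[ 0.979  0.205 -0.   ]
 [ 0.205 -0.979 -0.   ]
 [-0.    -0.    -1.   ]]
[ 0.499 -0.068  0.048]
[ 0.438 -0.049  0.048]
[ 0.495 -0.053  0.048]
[ 0.438 -0.069  0.048]
0.2 [[208.0, 198.0], [290.0, 204.0]]
0.3 [[206.0, 198.0], [290.0, 204.0]]
0.4 [[203.0, 197.0], [289.0, 203.0]]
0.5 [[201.0, 195.0], [289.0, 201.0]]
0.6 [[199.0, 192.0], [289.0, 198.0]]
0.7 [[196.0, 188.0], [288.0, 194.0]]
```

Scaled: -0.0269 m is -0.538, 0.0191 m is 0.382, 0.07 rad is 0.7.

```bash
echo '[[[0, 0.382, -0.538, 0, 0, 0, 0], [0, 0.382, -0.538, 0, 0, 0, 0], [0, 0, 0, 0, 0, 0, 0.7], [0, 0, 0, 0.7, 0, 0, 0], [0, 0, 0, 0.7, 0, 0, 0], [0, 0, 0, 0.7, 0, 0, 0], [0, 0, 0, 0.5, 0, 0, 0], [0, 0, 0, 0, 0, 0, 0], [0, 0, 0, 0, 0, 0, 0]]]' | python3 -m creep 80
python3 - <<'E'
from h import *
save("wrist","w2.png")
E
```

```text
clock: 3.37
position: [0.4656, 0.1648, 0.0876]
orientation: [-3.116, -0.253, 0.005]
force: [-0.6, 0.3, 0.6]
finger_gap: -0.001
gripper_force: 0.0
```

View pics/w2.png

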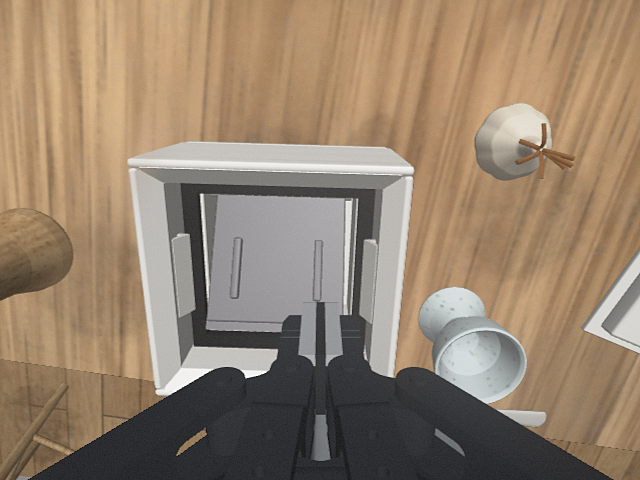

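Wrist: fingers are shut above the lid but right of its middle (x≈320 vs 285); the keeper's rim far corners at (130,166),(413,168), near left (155,393). Need about 20 mm in -tool y.

```bash
python3 - <<'E'
from h import *
from scipy.optimize import least_squares
px=np.array([(130,166),(413,168),(155,393)],float)
def f(v):
    c,s=np.cos(v[2]),np.sin(v[2]);k=.058*np.array([[1,1],[1,-1],[-1,1]])
    P=k@np.array([[c,s],[-s,c]])+v[:2];return (proj("wrist",np.c_[P,np.full(3,.078)])-px).ravel()
q=least_squares(f,[.463,.1845,.13]);print(q.x.round(4),q.fun.round(1))
o=r.get_obs();print(o["position"],R.from_rotvec(o["orientation"]).as_matrix().round(3))
E
echo '[[[0, 0, -0.2, 0, 0, 0, 0], [0, 0, -0.2, 0, 0, 0, 0], [0, 0, 0, 0.12, 0, 0, 0], [0, 0, 0, 0.12, 0, 0, 0], [0, 0, 0, 0.12, 0, 0, 0], [0, 0, 0, 0.12, 0, 0, 0], [0, 0, 0, 0, 0, 0, 0]]]' | python3 -m creep
```

```text
[0.4633 0.1866 0.1365] [-3.1 -4.5  1.9  1.4  1.3  5.4]
[0.46665932 0.16509272 0.08887168] [[ 0.987  0.161 -0.002]
 [ 0.161 -0.987  0.016]
 [ 0.001 -0.016 -1.   ]]
clock: 4.0
position: [0.4637, 0.175, 0.0626]
orientation: [-3.106, -0.275, 0.007]
force: [-0.3, 0.1, -1.2]
finger_gap: -0.001
gripper_force: 0.0
```

```bash
echo '[[[0, 0, -0.1, 0, 0, 0, 0], [0, 0, -0.1, 0, 0, 0, 0], [0, 0, 0, 0, 0, 0, 0], [0, 0, 0, 0, 0, 0, 0]]]' | python3 -m creep
python3 -c "
from h import *
o=r.get_obs();print(o['q'].round(3),o['force'],R.from_rotvec(o['orientation']).as_matrix().round(3))"
```

```text
clock: 4.33
position: [0.4638, 0.1801, 0.0646]
orientation: [-3.1, -0.286, 0.004]
force: [-0.3, 0.4, 0.5]
finger_gap: -0.002
gripper_force: 0.0
[ 0.184  0.266 -0.383  0.922  0.028  3.141] [-0.2991913   0.40000503  0.45983772] [[ 0.983  0.183 -0.005]
 [ 0.183 -0.983  0.028]
 [ 0.    -0.028 -1.   ]]
```

Scaled: -0.12 rad is -1.2.

```bash
echo '[[[0, 0, 0, 0, 0, 0, -1.2], [0, 0, 0, 0, 0, 0, -1.2], [0, 0, 0, 0, 0, 0, -1.2], [0, 0, 0, 0, 0, 0, 0], [0, 0, 0, 0, 0, 0, 0]]]' | python3 -m creep
python3 -c "
from h import *
o=r.get_obs();print(o['q'].round(3),o['force'],R.from_rotvec(o['orientation']).as_matrix().round(3))"
```

```text
clock: 4.75
position: [0.4637, 0.1799, 0.0645]
orientation: [-3.001, -0.83, -0.004]
force: [-0.7, 0.4, -0.0]
finger_gap: -0.002
gripper_force: 0.0
[ 0.183  0.266 -0.383  0.922  0.028  2.785] [-0.70016025  0.3960596  -0.0137046 ] [[ 0.858  0.514 -0.005]
 [ 0.514 -0.857  0.028]
 [ 0.01  -0.026 -1.   ]]
```

```bash
echo '[[[0, 0.06, -0.12, 0, -0.26, -0.1, 0], [0, 0, 0, 0, 0, 0, 0], [0, 0, 0, 0.06, 0, 0, 0], [0, 0, 0, 0.06, 0, 0, 0], [0, 0, 0, 0, 0, 0, 0]]]' | python3 -m creep
echo '[[[0, 0, 0, 0.04, 0, 0, 0], [0, 0, 0, 0.04, 0, 0, 0], [0, 0, 0, 0, 0, 0, 0]]]' | python3 -m creep
```

```text
clock: 5.17
position: [0.4627, 0.1863, 0.0578]
orientation: [-3.026, -0.841, 0.002]
force: [-0.5, -0.1, 0.2]
finger_gap: 0.003
gripper_force: 0.0
clock: 5.42
position: [0.463, 0.1864, 0.0541]
orientation: [-3.026, -0.842, 0.002]
force: [0.7, -0.3, -0.2]
finger_gap: 0.002
gripper_force: 0.0
```

```bash
echo '[[[0, 0, 0, 0.04, 0, 0, 0], [0, 0, 0, 0.02, 0, 0, 0], [0, 0, 0, 0, 0, 0, 0]]]' | python3 -m creep;echo '[[[0, 0, 0, 0.04, 0, 0, 0], [0, 0, 0, 0.02, 0, 0, 0], [0, 0, 0, 0, 0, 0, 0]]]' | python3 -m creep
python3 - <<'E'
from h import *
im=save("side","s3.png");cv2.imwrite("pics/s3c.png",cv2.resize(im[180:400,200:440,::-1],None,fx=3,fy=2.7))
E
```

```text
clock: 5.67
position: [0.463, 0.1866, 0.0513]
orientation: [-3.026, -0.843, 0.001]
force: [-0.5, 0.4, 0.2]
finger_gap: 0.003
gripper_force: 0.0
clock: 5.92
position: [0.463, 0.1866, 0.0483]
orientation: [-3.026, -0.843, 0.001]
force: [-0.4, 0.1, -0.9]
finger_gap: -0.003
gripper_force: 0.0
```

View pics/s3c.png

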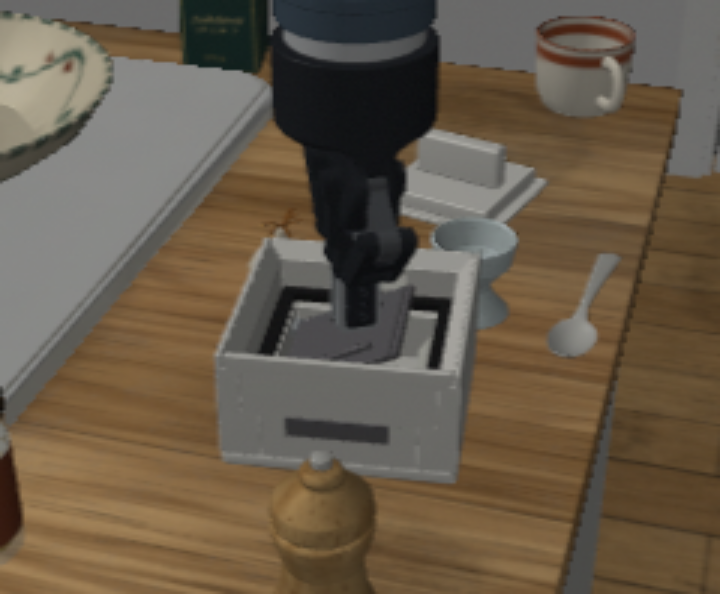

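The crop shows the shut fingertips on or near the lid, at about (355,320), with the lid still slightly raised. Continue down.

```bash
for i in 1 ; do echo '[[[0, 0, 0, 0.06, 0, 0, 0], [0, 0, 0, 0, 0, 0, 0]]]' | python3 -m creep; echo '[[[0, 0, 0, 0.04, 0, 0, 0], [0, 0, 0, 0, 0, 0, 0]]]' | python3 -m creep;echo '[[[0, 0, 0, 0.04, 0, 0, 0], [0, 0, 0, 0, 0, 0, 0]]]' | python3 -m creep; done
```

```text
clock: 6.13
position: [0.463, 0.1866, 0.0451]
orientation: [-3.026, -0.843, 0.001]
force: [-0.3, 0.9, -0.2]
finger_gap: -0.0
gripper_force: 0.1
clock: 6.3
position: [0.463, 0.1866, 0.0432]
orientation: [-3.026, -0.843, 0.001]
force: [-1.0, -0.3, 0.2]
finger_gap: -0.005
gripper_force: 0.1
clock: 6.47
position: [0.463, 0.1866, 0.0412]
orientation: [-3.026, -0.843, 0.001]
force: [-0.5, -0.0, -0.0]
finger_gap: -0.001
gripper_force: 0.1
```

```bash
python3 - <<'E'
from h import *
save("wrist","w3.png");a=save("side","s4.png")
w=cv2.imread("pics/w3.png");s=cv2.resize(a[180:400,220:420,::-1],None,fx=2,fy=2)
c=np.zeros((480,800,3),np.uint8);c[:400]=0;c[:440,:400]=s;c[:300,400:]=cv2.resize(w,(400,300));cv2.imwrite("pics/c4.png",c)
o=r.get_obs();tip=o["position"]+R.from_rotvec(o["orientation"]).apply([0,0,.019]);print(tip,proj("side",tip),proj("side",o["position"]))
E
```

```text
[0.46304728 0.186601   0.02241274] [[317.94096746 320.19489969]] [[317.92207142 310.28067948]]
```

View pics/c4.png

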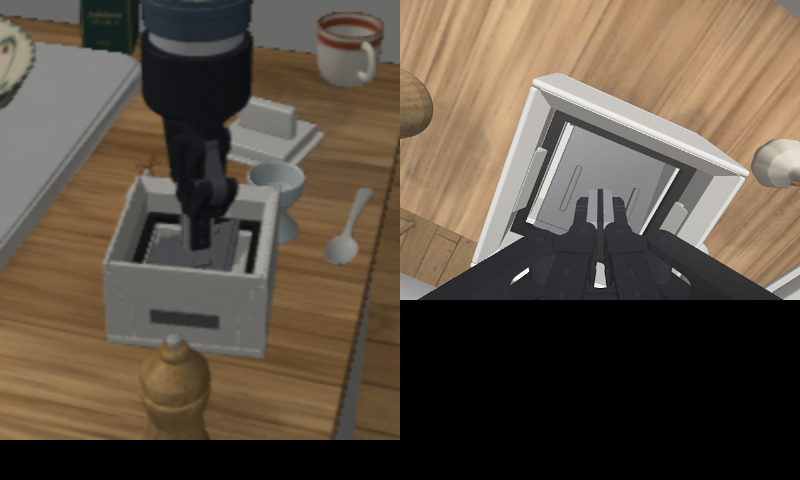

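The side crop has the visible fingertip at about (318,309) full-image, so the tip is close to the TCP height; the lid is nearly at its catch. Keep pressing.

Scaled: 0.002 m is 0.04.

```bash
echo '[[[0, 0, 0, 0.04, 0, 0, 0], [0, 0, 0, 0, 0, 0, 0]]]' | python3 -m creep; echo '[[[0, 0, 0, 0.04, 0, 0, 0], [0, 0, 0, 0, 0, 0, 0]]]' | python3 -m creep;echo '[[[0, 0, 0, 0.04, 0, 0, 0], [0, 0, 0, 0, 0, 0, 0]]]' | python3 -m creep
```

```text
clock: 6.73
position: [0.463, 0.1866, 0.0393]
orientation: [-3.026, -0.843, 0.001]
force: [-0.2, 0.3, -0.3]
finger_gap: 0.002
gripper_force: 0.1
clock: 6.9
position: [0.463, 0.1866, 0.0372]
orientation: [-3.026, -0.843, 0.001]
force: [-0.7, 0.3, 0.9]
finger_gap: 0.002
gripper_force: 0.1
clock: 7.07
position: [0.463, 0.1866, 0.0352]
orientation: [-3.026, -0.843, 0.001]
force: [0.4, 0.6, 0.9]
finger_gap: -0.002
gripper_force: 0.0
```

```bash
echo '[[[0, 0, 0, 0.04, 0, 0, 0], [0, 0, 0, 0, 0, 0, 0]]]' | python3 -m creep; echo '[[[0, 0, 0, 0.04, 0, 0, 0], [0, 0, 0, 0, 0, 0, 0]]]' | python3 -m creep
python3 - <<'E'
from h import *
a=save("side","s5.png")
cv2.imwrite("pics/c5.png",cv2.resize(a[200:370,250:390,::-1],None,fx=3.5,fy=3.5,interpolation=cv2.INTER_CUBIC))
E
```

```text
clock: 7.23
position: [0.463, 0.1866, 0.0332]
orientation: [-3.026, -0.843, 0.001]
force: [-0.7, -0.1, 0.3]
finger_gap: 0.0
gripper_force: 0.0
clock: 7.4
position: [0.463, 0.1866, 0.0312]
orientation: [-3.026, -0.843, 0.001]
force: [0.3, -0.2, -0.4]
finger_gap: 0.002
gripper_force: 0.0
```

View pics/c5.png

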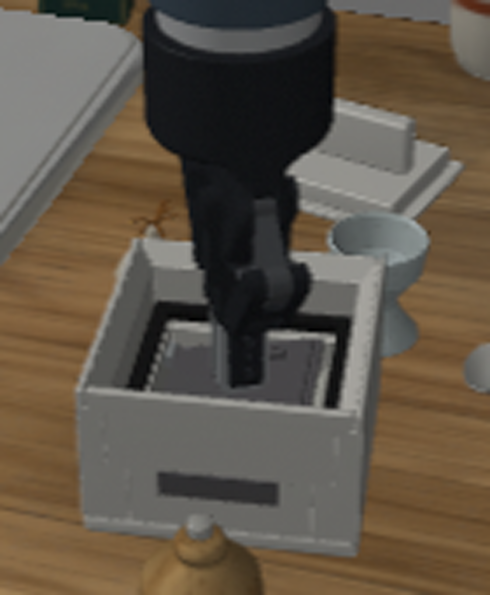

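Tips at (320,311) full-image; the lid appears almost level and no force yet. I check the tip's place in the wrist picture.

```bash
python3 - <<'E'
from h import *
p=r.camera_params("wrist");M=np.linalg.inv(np.array(p["mount"]));K=np.array(p["intrinsics"])
for z in(-.02,-.01,0,.01,.019):
    P=M@[.011,0,z,1];P=P[:3]*[1,-1,-1];u=K@P;print(z,(u[:2]/u[2]).round(0))
    P=M@[0,0,z,1];P=P[:3]*[1,-1,-1];u=K@P;print(z,(u[:2]/u[2]).round(0))
save("wrist","w5.png")
for n in("inner_lid",):
  for c in ("wrist","side"):
    if c=="side": r.capture(c)
    print(c,[(s["score"],s["rect"]) for s in r.silhouettes(n,c)])
E
```

```text
-0.02 [320. 307.]
-0.02 [320. 333.]
-0.01 [320. 295.]
-0.01 [320. 320.]
0 [320. 284.]
0 [320. 308.]
0.01 [320. 274.]
0.01 [320. 297.]
0.019 [320. 267.]
0.019 [320. 288.]
wrist [(0.62, [212.4, 209.9, 219.5, 169.3]), (0.48, [597.8, 441.5, 42.2, 37.6])]
side [(0.73, [301.6, 297.2, 41.6, 21.4]), (0.49, [273.6, 268.5, 89.7, 90.2])]
```

View pics/w5.png

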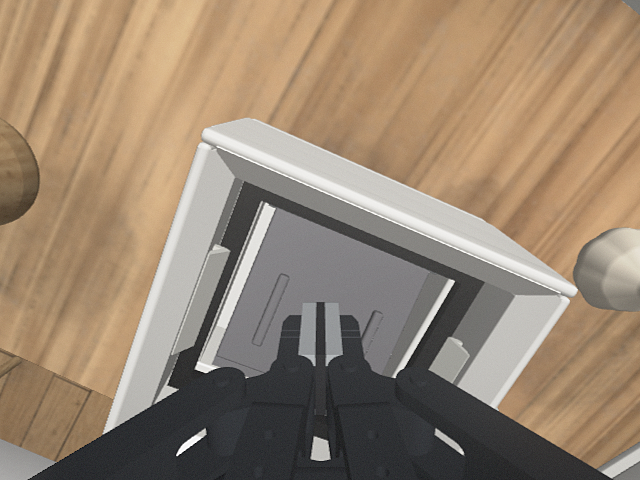

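The wrist picture puts the shut tips at (320,303), i.e. some 10–16 mm *behind* the TCP rather than 19 mm ahead, matching the side view. So the tip is only now near z≈0.044, just above the catch; go on down.

Scaled: 0.002 m is 0.04.

```bash
echo '[[[0, 0, 0, 0.04, 0, 0, 0], [0, 0, 0, 0, 0, 0, 0]]]' | python3 -m creep; echo '[[[0, 0, 0, 0.04, 0, 0, 0], [0, 0, 0, 0, 0, 0, 0]]]' | python3 -m creep;echo '[[[0, 0, 0, 0.04, 0, 0, 0], [0, 0, 0, 0, 0, 0, 0]]]' | python3 -m creep
```

```text
clock: 7.82
position: [0.463, 0.1866, 0.0293]
orientation: [-3.026, -0.843, 0.001]
force: [-0.2, -0.1, -0.1]
finger_gap: -0.005
gripper_force: 0.1
clock: 7.98
position: [0.463, 0.1866, 0.0274]
orientation: [-3.026, -0.843, 0.001]
force: [-1.1, -0.6, 2.1]
finger_gap: 0.002
gripper_force: 1.2
clock: 8.15
position: [0.4628, 0.1866, 0.0255]
orientation: [-3.026, -0.844, 0.001]
force: [-1.9, 0.1, 4.9]
finger_gap: 0.002
gripper_force: 2.0
```

Force is rising: this is the catch.

Scaled: 0.002 m is 0.04.

```bash
echo '[[[0, 0, 0, 0.04, 0, 0, 0], [0, 0, 0, 0, 0, 0, 0]]]' | python3 -m creep; echo '[[[0, 0, 0, 0.04, 0, 0, 0], [0, 0, 0, 0, 0, 0, 0]]]' | python3 -m creep
```

```text
clock: 8.32
position: [0.463, 0.1866, 0.0232]
orientation: [-3.026, -0.843, 0.001]
force: [-0.7, -0.3, -0.2]
finger_gap: 0.002
gripper_force: 0.0
clock: 8.48
position: [0.4632, 0.1866, 0.0221]
orientation: [-3.026, -0.843, -0.0]
force: [-4.3, -0.3, 11.6]
finger_gap: -0.003
gripper_force: 5.9
```

The catch gave (force 4.9 → 0, then 11.6 N against the stop). Now back up, turn half round, and go to the cover.

```bash
echo '[[[0, 0, 0, -0.6, 0, 0, 0], [0, 0, 0, -0.8, 0, 0, 0], [0, 0, 0, -0.8, 0, 0, 0], [0, 0, 0, -0.8, 0, 0, 0], [0.5, 0, 0, -0.6, 0, 0, -1.2], [0.5, 0, 0, 0, 0, 0, -1.2], [0.5, 0, 0, 0, 0, 0, -1.2], [0.5, 0, 0, 0, 0, 0, -1.2], [0.5, 0, 0, 0, 0, 0, -1.2], [0.5, 0, 0, 0, 0, 0, -1.2]]]' | python3 -m creep
echo '[[[0.5, 0, 0, 0, 0, 0, -1.2], [0.5, 0, 0, 0, 0, 0, -1.2], [0.5, 0, 0, 0, 0, 0, -1.2], [0.5, 0, 0, 0, 0, 0, -1.2], [0.5, 0, 0, 0, 0, 0, -1.2], [0.5, 0, 0, 0, 0, 0, -1.2], [0.5, 0, 0, 0, 0, 0, -1.2], [0.5, 0, 0, 0, 0, 0, -1.2], [0.5, 0, 0, 0, 0, 0, -1.2], [0.5, 0, 0, 0, 0, 0, -1.2]]]' | python3 -m creep
echo '[[[0.5, 0, 0, 0, 0, 0, -1.2], [0.5, 0, 0, 0, 0, 0, -1.2], [0.5, 0, 0, 0, 0, 0, -1.2], [0.5, 0, 0, 0, 0, 0, -0.7], [0.5, 0, 0, 0, 0, 0, 0], [0.5, 0, 0, 0, 0, 0, 0]]]' | python3 -m creep
python3 - <<'E'
from h import *
o=r.get_obs();m=R.from_rotvec(o["orientation"]).as_matrix();print(m.round(3),o["q"].round(2),np.arctan2(m[1,0],m[0,0]))
for P in([.463,.186,.036],[.4666,-.07,.048]):
  print(m.T@(np.array(P)-o["position"]))
  print(proj("wrist",P))
save("wrist","w6.png")
E
```

```text
clock: 9.32
position: [0.4632, 0.1865, 0.2013]
orientation: [-2.529, -1.863, 0.0]
force: [-0.3, -0.1, -0.4]
finger_gap: 0.503
gripper_force: 0.0
clock: 10.15
position: [0.4632, 0.1865, 0.2012]
orientation: [-1.036, -2.965, 0.0]
force: [0.7, 0.0, -0.8]
finger_gap: 0.498
gripper_force: 0.0
clock: 10.65
position: [0.4632, 0.1866, 0.2013]
orientation: [-0.392, -3.116, -0.0]
force: [-0.8, 0.2, 0.0]
finger_gap: 0.503
gripper_force: 0.0
[[-0.969  0.248 -0.001]
 [ 0.248  0.969  0.   ]
 [ 0.001  0.    -1.   ]] [ 0.21  0.18 -0.13  1.27  0.    0.46] 2.891085756468873
[-7.66574721e-05 -6.09087922e-04  1.65292140e-01]
[[318.79434016 207.85105632]]
[-0.06701552 -0.24772528  0.15322006]
[[ 19.14570535 290.56341785]]
```

View pics/w6.png

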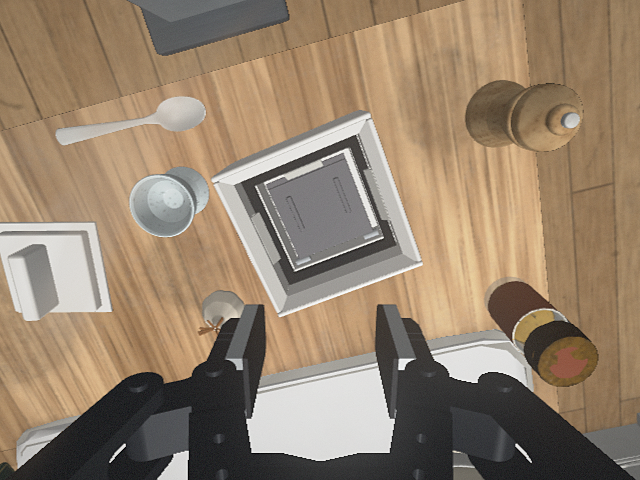

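The lid is shut and level; keeper rim corners (213,180),(370,113),(422,266),(281,314); nothing displaced. Refit the keeper and move to the cover, raising no obstacles.

```bash
cat >> h.py <<'E'
from scipy.optimize import least_squares
def fit(px,half,z,x0):
    px=np.array(px,float)
    def f(v):
        c,s=np.cos(v[2]),np.sin(v[2])
        k=half*np.array([[1,1],[1,-1],[-1,-1],[-1,1]])
        P=k@np.array([[c,s],[-s,c]])+v[:2]
        return (proj("wrist",np.c_[P,np.full(4,z)])-px).ravel()
    q=least_squares(f,x0);print(q.x.round(4),q.fun.round(1));return q.x
E
python3 - <<'E'
from h import *
fit([(422,266),(281,314),(213,180),(370,113)],.058,.078,[.463,.186,.135])
E
echo '[[[0.5, -0.1, -0.35, 0, 0, 0, 0], [0.5, -0.186, -0.706, 0, 0, 0, 0], [0.5, -0.186, -0.706, 0, 0, 0, 0], [0.5, -0.186, -0.706, 0, 0, 0, 0], [0.5, -0.186, -0.706, 0, 0, 0, 0], [0.5, -0.186, -0.706, 0, 0, 0, 0], [0.5, -0.186, -0.706, 0, 0, 0, 0], [0.5, -0.1, -0.35, 0, 0, 0, 0], [0.5, 0, 0, 0, 0, 0, 0], [0.5, 0, 0, 0, 0, 0, 0]]]' | python3 -m creep
python3 - <<'E'
from h import *
save("wrist","w7.png")
E
```

```text
[0.4643 0.1877 0.1319] [ 2.9 -0.  -1.7  4.6 -2.6 -1.6  1.3 -1.4]
clock: 11.53
position: [0.4664, -0.0698, 0.2013]
orientation: [-0.395, -3.116, -0.001]
force: [-0.9, 0.9, -0.3]
finger_gap: 0.499
gripper_force: 0.0
```

View pics/w7.png

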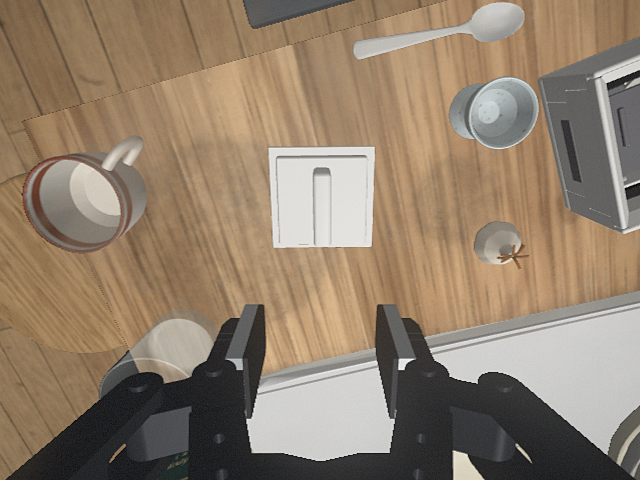

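Cover seen squarely: flange corners (268,147),(375,147),(372,247),(273,247), bar at column ≈322, centred between the fingers.

```bash
python3 - <<'E'
from h import *
c=fit([(372,247),(273,247),(268,147),(375,147)],.045,.004,[.467,-.07,-.24])
o=r.get_obs();m=R.from_rotvec(o["orientation"]).as_matrix();print(np.arctan2(m[1,0],m[0,0])-np.pi,m.round(3))
print(m.T@(np.array([c[0],c[1],.048])-o["position"]))
E
```

```text
[ 0.4671 -0.0668 -0.2454] [-0.3  0.2 -0.3  0.8  0.1 -0.1  0.4 -0.7]
-0.25046262056905944 [[-0.969  0.248 -0.001]
 [ 0.248  0.969  0.001]
 [ 0.001  0.    -1.   ]]
[-0.00034449  0.00211321  0.15333412]
```

```bash
echo '[[[0.5, 0, 0.02, 0.7, 0, 0, 0], [0.5, 0, 0, 0.7, 0, 0, 0], [0.5, 0, 0, 0.7, 0, 0, 0], [0.5, 0, 0, 0.7, 0, 0, 0], [0.5, 0, 0, 0.5, 0, 0, 0], [0.5, 0, 0, 0.3, 0, 0, 0], [0.5, 0, 0, 0.16, 0, 0, 0], [0.5, 0, 0, 0, 0, 0, 0]]]' | python3 -m creep 60
echo '[[[0.0, 0, 0, 0, 0, 0, 0], [0, 0, 0, 0, 0, 0, 0], [0, 0, 0, 0, 0, 0, 0], [0, 0, 0, 0, 0, 0, 0], [0, 0, 0, 0, 0, 0, 0], [0, 0, 0, 0, 0, 0, 0], [0, 0, 0, 0, 0, 0, 0]]]' | python3 -m creep 60
```

```text
clock: 12.25
position: [0.4658, -0.0665, 0.0122]
orientation: [-0.387, -3.115, -0.001]
force: [0.2, 0.2, -0.1]
finger_gap: 0.504
gripper_force: 0.0
clock: 12.83
position: [0.4675, -0.0679, 0.0148]
orientation: [0.388, 3.115, 0.0]
force: [-0.2, 2.2, 6.4]
finger_gap: 0.149
gripper_force: 59.5
```

```bash
echo '[[[0, 0, 0, -0.2, 0, 0, 0], [0, 0, 0, -0.6, 0, 0, 0], [0, 0, 0, -0.8, 0, 0, 0], [0, 0, 0, -0.8, 0, 0, 0], [0, 0, 0, -0.8, 0, 0, 0], [0, 0, 0, 0, 0, 0, 0], [0, 0, 0, 0, 0, 0, 0]]]' | python3 -m creep 100
python3 - <<'E'
from h import *
o=r.get_obs();m=R.from_rotvec(o["orientation"]).as_matrix();print(np.arctan2(m[1,0],m[0,0])-np.pi,o["position"],m.round(3))
for c in("side","wrist","scene"):
    r.capture(c)
    for s in r.silhouettes("clip_cover",c)[:2]:
        print(c,s["score"],s["rect"],[proj(c,o["position"]+np.array([0,0,z])).round(0).tolist() for z in(-.015,.03)])
E
```

```text
clock: 13.42
position: [0.4678, -0.0683, 0.1762]
orientation: [0.388, 3.112, -0.001]
force: [-0.1, 0.0, -1.2]
finger_gap: 0.14
gripper_force: 98.0
-0.2481169876750311 [ 0.46784159 -0.06826874  0.17624687] [[-0.969  0.246  0.005]
 [ 0.246  0.969 -0.002]
 [-0.005 -0.    -1.   ]]
side 0.68 [325.4, 148.7, 63.0, 41.3] [[[355.0, 176.0]], [[356.0, 153.0]]]
wrist 0.96 [212.3, 191.2, 217.8, 223.6] [[[319.0, 298.0]], [[319.0, 357.0]]]
scene 0.97 [312.6, 161.8, 77.8, 41.3] [[[354.0, 188.0]], [[354.0, 160.0]]]
```

The rows are not in the units I measure in: shifts go in units of 50 mm and turns go in units of 0.1 rad. I convert before sending: -0.1 rad is -1.

```bash
echo '[[[0, 0, 0, 0, 0, 0, -1], [0, 0, 0, 0, 0, 0, -1], [0, 0, 0, 0, 0, 0, -1], [0, 0, 0, 0, 0, 0, -0.82], [0, 0, 0, 0, 0, 0, 0]]]' | python3 -m creep
echo '[[[0, -0.04, 0.36, 0, 0, 0, 0], [0, -0.086, 0.722, 0, 0, 0, 0], [0, -0.086, 0.722, 0, 0, 0, 0], [0, -0.086, 0.722, 0, 0, 0, 0], [0, -0.086, 0.722, 0, 0, 0, 0], [0, -0.086, 0.722, 0, 0, 0, 0], [0, -0.086, 0.722, 0, 0, 0, 0], [0, -0.044, 0.368, 0, 0, 0, 0], [0, 0, 0, 0, 0, 0, 0], [0, 0, 0, 0, 0, 0, 0]]]' | python3 -m creep
python3 - <<'E'
from h import *
o=r.get_obs();m=R.from_rotvec(o["orientation"]).as_matrix();print(np.arctan2(m[1,0],m[0,0])+np.pi,o["position"],m.round(3))
for c in("side","wrist"):
    r.capture(c)
    for n in("clip_cover","keeper"):
      for s in r.silhouettes(n,c)[:1]:
        cnt=max(cv2.findContours(s["pixels"].astype(np.uint8),0,2)[0],key=cv2.contourArea)
        print(c,n,s["score"],s["rect"],cv2.approxPolyDP(cnt,5,True)[:,0].tolist())
P=np.array([.4635,.1865,0]);cs,sn=np.cos(.134),np.sin(.134)
for h,z,ctr in((.058,.078,P),(.045,o["position"][2]-.0148,np.r_[o["position"][:2],0])):
  Q=[[ctr[0]+h*(a*cs-b*sn),ctr[1]+h*(a*sn+b*cs),z] for a,b in((1,1),(1,-1),(-1,-1),(-1,1))]
  print(proj("side",Q).round(0).tolist(),proj("wrist",Q).round(0).tolist())
E
```

```text
clock: 14.13
position: [0.4663, -0.0678, 0.1726]
orientation: [0.216, -3.132, -0.002]
force: [-0.7, 0.2, -2.1]
finger_gap: 0.14
gripper_force: 97.9
clock: 14.97
position: [0.4621, 0.1877, 0.1728]
orientation: [0.211, -3.133, 0.0]
force: [-0.8, -0.8, -1.3]
finger_gap: 0.134
gripper_force: 98.0
0.13425308312946038 [0.46211873 0.18772336 0.17283122] [[-0.991 -0.134 -0.002]
 [-0.134  0.991 -0.   ]
 [ 0.002  0.    -1.   ]]
side clip_cover 0.89 [281.5, 213.0, 73.3, 48.6] [[299, 213], [282, 257], [348, 262], [354, 232], [341, 216], [328, 213], [326, 229], [312, 231], [308, 214]]
side keeper 0.94 [272.7, 268.5, 87.5, 91.7] [[289, 268], [272, 309], [275, 350], [298, 353], [309, 346], [318, 355], [350, 358], [359, 275]]
wrist clip_cover 0.64 [212.5, 191.0, 218.2, 227.5] [[213, 194], [230, 375], [249, 368], [266, 321], [284, 313], [289, 301], [300, 304], [308, 413], [337, 409], [337, 323], [344, 301], [375, 320], [393, 369], [412, 374], [426, 193]]
wrist keeper 0.96 [224.3, 133.8, 193.6, 58.0] [[417, 145], [393, 134], [246, 136], [225, 146], [228, 190], [413, 191]]
[[270.0, 311.0], [287.0, 267.0], [360.0, 273.0], [353.0, 318.0]] [[405.0, 316.0], [236.0, 317.0], [223.0, 144.0], [418.0, 143.0]]
[[280.0, 258.0], [293.0, 227.0], [353.0, 231.0], [347.0, 263.0]] [[415.0, 372.0], [232.0, 372.0], [217.0, 192.0], [431.0, 191.0]]
```

Aligned within about 1 mm. Lower, then press.

```bash
echo '[[[0, -0.02, 0, 0.4, 0, 0, 0], [0, 0, 0, 0.5, 0, 0, 0], [0, 0, 0, 0.4, 0, 0, 0], [0, 0, 0, 0.2, 0, 0, 0], [0, 0, 0, 0.1, 0, 0, 0], [0, 0, 0, 0, 0, 0, 0]]]' | python3 -m creep 110
echo '[[[0, 0, 0, 0.06, 0, 0, 0], [0, 0, 0, 0.06, 0, 0, 0], [0, 0, 0, 0.06, 0, 0, 0], [0, 0, 0, 0, 0, 0, 0]]]' | python3 -m creep
echo '[[[0, 0, 0, 0.06, 0, 0, 0], [0, 0, 0, 0.06, 0, 0, 0], [0, 0, 0, 0, 0, 0, 0]]]' | python3 -m creep
```

```text
clock: 15.77
position: [0.4632, 0.1864, 0.0928]
orientation: [0.208, -3.133, -0.0]
force: [0.1, 0.0, -1.9]
finger_gap: 0.131
gripper_force: 110.0
clock: 16.1
position: [0.4635, 0.187, 0.0844]
orientation: [0.21, -3.134, -0.001]
force: [-0.2, -0.3, -0.7]
finger_gap: 0.13
gripper_force: 110.0
clock: 16.35
position: [0.4636, 0.187, 0.0783]
orientation: [0.21, -3.134, -0.0]
force: [1.7, 0.8, 1.8]
finger_gap: 0.134
gripper_force: 110.7
```

Scaled: 0.003 m is 0.06.

```bash
echo '[[[0, 0, 0, 0.06, 0, 0, 0], [0, 0, 0, 0, 0, 0, 0]]]' | python3 -m creep; echo '[[[0, 0, 0, 0.06, 0, 0, 0], [0, 0, 0, 0, 0, 0, 0]]]' | python3 -m creep; echo '[[[0, 0, 0, 0.06, 0, 0, 0], [0, 0, 0, 0, 0, 0, 0]]]' | python3 -m creep
```

```text
clock: 16.52
position: [0.464, 0.1872, 0.0757]
orientation: [-0.211, 3.134, 0.001]
force: [0.5, -0.1, 1.4]
finger_gap: 0.138
gripper_force: 110.7
clock: 16.68
position: [0.4638, 0.1871, 0.0724]
orientation: [-0.21, 3.134, 0.0]
force: [2.1, -0.1, -1.9]
finger_gap: 0.134
gripper_force: 110.1
clock: 16.85
position: [0.4636, 0.187, 0.0692]
orientation: [0.21, -3.134, -0.0]
force: [2.5, 1.0, -2.1]
finger_gap: 0.135
gripper_force: 110.3
```

```bash
echo '[[[0, 0, 0, 0.04, 0, 0, 0], [0, 0, 0, 0, 0, 0, 0]]]' | python3 -m creep; echo '[[[0, 0, 0, 0.04, 0, 0, 0], [0, 0, 0, 0, 0, 0, 0]]]' | python3 -m creep
```

```text
clock: 17.02
position: [0.4636, 0.187, 0.0674]
orientation: [0.21, -3.134, -0.0]
force: [1.1, 0.4, -0.2]
finger_gap: 0.134
gripper_force: 110.6
clock: 17.18
position: [0.4637, 0.1871, 0.0659]
orientation: [-0.21, 3.134, 0.001]
force: [-1.9, -1.3, 9.4]
finger_gap: 0.137
gripper_force: 111.8
```

```bash
echo '[[[0, 0, 0, 0.04, 0, 0, 0], [0, 0, 0, 0, 0, 0, 0]]]' | python3 -m creep; echo '[[[0, 0, 0, 0.03, 0, 0, 0], [0, 0, 0, 0, 0, 0, 0]]]' | python3 -m creep; echo '[[[0, 0, 0, 0.03, 0, 0, 0], [0, 0, 0, 0, 0, 0, 0]]]' | python3 -m creep
```

```text
clock: 17.35
position: [0.4634, 0.1871, 0.0649]
orientation: [-0.211, 3.134, 0.001]
force: [-7.6, -2.4, 22.4]
finger_gap: 0.133
gripper_force: 113.5
clock: 17.52
position: [0.4624, 0.1867, 0.0633]
orientation: [0.211, -3.133, 0.001]
force: [-10.7, -4.9, 23.3]
finger_gap: 0.139
gripper_force: 114.6
clock: 17.68
position: [0.4621, 0.1866, 0.0629]
orientation: [0.211, -3.134, 0.001]
force: [-18.1, -5.3, 36.3]
finger_gap: 0.131
gripper_force: 116.8
```

```bash
cat > chk.py <<'E'
from h import *
o=r.get_obs();m=R.from_rotvec(o["orientation"]).as_matrix();print(o["position"].round(4),o["force"].round(1),o["ft_torque"].round(2),m.round(3).tolist())
for c in("side","wrist","scene"):
    r.capture(c)
    for n in("clip_cover","keeper","inner_lid"):
      for s in r.silhouettes(n,c)[:1]:
        cnt=max(cv2.findContours(s["pixels"].astype(np.uint8),0,2)[0],key=cv2.contourArea)
        print(c,n,s["score"],s["rect"],cv2.approxPolyDP(cnt,3,True)[:,0].tolist())
def box(ctr,y,hx,hy,z):
  cs,sn=np.cos(y),np.sin(y)
  return [[ctr[0]+hx*a*cs-hy*b*sn,ctr[1]+hx*a*sn+hy*b*cs,z] for a,b in((1,1),(1,-1),(-1,-1),(-1,1))]
K=(.464,.187)
print("rim",[proj(c,box(K,.134,.058,.058,.078)).round(0).tolist() for c in("side","wrist")])
for u in(.048,.054,.060,.066):
  print(u,"bar top/deck",[(proj(c,box(K,.134,.03,.007,u+.048)).round(0).tolist(),proj(c,box(K,.134,.038,.038,u+.016)).round(0).tolist()) for c in("side","wrist")])
E
python3 chk.py
```

```text
[0.4621 0.1866 0.0629] [-18.1  -5.3  36.3] [-1.09  2.47  0.21] [[-0.991, -0.134, -0.001], [-0.134, 0.991, -0.0], [0.001, -0.0, -1.0]]
side clip_cover 0.58 [285.7, 278.3, 62.9, 38.8] [[298, 279], [288, 310], [345, 315], [348, 291], [342, 285], [327, 281], [326, 294], [312, 296], [309, 282]]
side keeper 0.97 [272.2, 267.2, 87.4, 93.0] [[289, 268], [273, 309], [274, 349], [297, 353], [308, 345], [321, 355], [350, 358], [359, 275], [329, 272], [329, 278], [349, 289], [345, 317], [286, 310], [295, 280], [305, 277], [302, 269]]
wrist clip_cover 0.86 [209.8, 204.6, 221.1, 222.6] [[213, 205], [216, 248], [223, 261], [229, 376], [249, 369], [258, 355], [266, 322], [274, 314], [284, 314], [288, 301], [300, 302], [304, 323], [306, 370], [302, 416], [307, 423], [332, 424], [338, 415], [336, 344], [342, 301], [353, 301], [357, 314], [367, 314], [375, 321], [383, 355], [393, 370], [412, 375], [418, 261], [424, 255], [427, 205]]
wrist keeper 0.82 [149.7, 150.7, 339.9, 294.4] [[154, 179], [180, 375], [197, 367], [213, 366], [228, 376], [222, 268], [216, 257], [211, 208], [214, 203], [427, 203], [425
[... 1063 characters left out ...]
, 437.0], [300.0, 437.0], [297.0, 283.0], [342.0, 283.0]], [[407.0, 395.0], [233.0, 395.0], [219.0, 228.0], [421.0, 228.0]])]
0.06 bar top/deck [([[296.0, 274.0], [298.0, 269.0], [338.0, 273.0], [337.0, 278.0]], [[287.0, 305.0], [297.0, 276.0], [345.0, 280.0], [340.0, 309.0]]), ([[340.0, 451.0], [299.0, 451.0], [296.0, 292.0], [344.0, 292.0]], [[410.0, 405.0], [230.0, 405.0], [215.0, 233.0], [425.0, 233.0]])]
0.066 bar top/deck [([[296.0, 271.0], [298.0, 266.0], [338.0, 269.0], [337.0, 274.0]], [[287.0, 301.0], [297.0, 272.0], [345.0, 276.0], [340.0, 306.0]]), ([[341.0, 466.0], [299.0, 466.0], [295.0, 301.0], [345.0, 301.0]], [[413.0, 415.0], [227.0, 415.0], [211.0, 238.0], [429.0, 238.0]])]
```

The masks match an underside height of ≈0.048, with the noses overlapping the flange edge: the cover has snapped in and the seal is at its stop, with surplus push. Ease off to a moderate press, which also tests the catch.

```bash
for i in 1; do echo '[[[0, 0.02, 0, -0.03, 0, 0, 0], [0, 0, 0, 0, 0, 0, 0]]]' | python3 -m creep; echo '[[[0, 0.01, 0, -0.02, 0, 0, 0], [0, 0, 0, 0, 0, 0, 0]]]' | python3 -m creep;echo '[[[0, 0, 0, -0.02, 0, 0, 0], [0, 0, 0, 0, 0, 0, 0]]]' | python3 -m creep; done
```

```text
clock: 18.45
position: [0.4623, 0.1867, 0.0636]
orientation: [-0.211, 3.134, -0.0]
force: [-7.3, -4.5, 19.5]
finger_gap: 0.134
gripper_force: 114.2
clock: 18.62
position: [0.4624, 0.1867, 0.0641]
orientation: [-0.21, 3.133, -0.0]
force: [-2.1, -3.3, 11.5]
finger_gap: 0.134
gripper_force: 113.0
clock: 18.78
position: [0.4625, 0.1867, 0.0648]
orientation: [-0.21, 3.134, 0.0]
force: [-0.4, -2.8, 8.2]
finger_gap: 0.13
gripper_force: 112.2
```

Scaled: -0.002 m is -0.04.

```bash
echo '[[[0, 0, 0, -0.04, 0, 0, 0], [0, 0, 0, 0, 0, 0, 0]]]' | python3 -m creep; echo '[[[0, 0, 0, -0.04, 0, 0, 0], [0, 0, 0, 0, 0, 0, 0]]]' | python3 -m creep;echo '[[[0, 0, 0, -0.02, 0, 0, 0], [0, 0, 0, 0, 0, 0, 0]]]' | python3 -m creep
```

```text
clock: 18.95
position: [0.4625, 0.1868, 0.0666]
orientation: [-0.21, 3.134, 0.0]
force: [-0.4, -2.6, 6.9]
finger_gap: 0.136
gripper_force: 112.2
clock: 19.12
position: [0.4622, 0.1868, 0.0675]
orientation: [0.21, -3.134, -0.0]
force: [4.1, -0.5, -5.7]
finger_gap: 0.13
gripper_force: 110.2
clock: 19.28
position: [0.462, 0.1868, 0.0678]
orientation: [0.21, -3.133, -0.0]
force: [6.9, 0.9, -15.7]
finger_gap: 0.133
gripper_force: 108.6
```

The catch holds against a 16 N pull: snapped in. Press back down.

```bash
echo '[[[0, 0, 0, 0.04, 0, 0, 0], [0, 0, 0, 0.04, 0, 0, 0], [0, 0, 0, 0.02, 0, 0, 0], [0, 0, 0, 0.02, 0, 0, 0], [0, 0, 0, 0, 0, 0, 0], [0, 0, 0, 0, 0, 0, 0], [0, 0, 0, 0, 0, 0, 0]]]' | python3 -m creep; python3 -c "
from h import *
o=r.get_obs();print(R.from_rotvec(o['orientation']).as_matrix().round(3))"
```

```text
clock: 19.87
position: [0.462, 0.1868, 0.064]
orientation: [-0.21, 3.134, 0.001]
force: [-2.5, -2.7, 12.3]
finger_gap: 0.133
gripper_force: 113.1
[[-0.991 -0.134  0.   ]
 [-0.134  0.991  0.   ]
 [-0.001  0.    -1.   ]]
```

```bash
python3 -c "
from plant import r
print(r.job_done())"
```

```text
the job is handed in; nothing more can be done
None
```

The job is handed in at about 20 s: the inner lid clicked shut, the cover is snapped in (its catches held against a 16 N pull), and the gripper still presses it down with about 12 N, squeezing the seal roughly 3 mm; the hand-in call returned no verdict, and I saw no sign of the other items having moved.

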